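# Stow the lint brush and lock the keeper bar one hole along

## Task

Pack the service caddy: lay the wooden-handled lint brush flat in the caddy's wide bay, lengthwise, with its bristles at the end away from the keeper bar, and let go of it. Then pull up the spring plunger of the keeper slide, slide the keeper to the very next hole so that its bar reaches over the brush handle, and let the pin drop fully home there. Finish while still holding the plunger knob in the fingers with the pin home (do not let go), and leave all the other things where they are.

Things in the scene. Friction and masses are not known exactly. Their poses are not given: they have to be found in the camera images.
- brush_center (a point): Flat lint brush lying on the table, 190 long, about 80 g: handle half wooden, round, 20 in diameter; steel ferrule 42 wide, 20 thick, from 5 on the handle side of the centre to 35 on the bristle side; then grey bristles 39 wide. This point: its centre, 10 above its underside; x axis to the bristles, z up. Balances 20 from here toward the handle. May have swapped places with the screwdriver.
- brush_tip (a point): End of the bristles, 95 from brush_center along the brush's x axis, half-way up.
- bay (a point): Centre of the floor of the caddy's wide bay, 6 above the table; caddy fixed. x across, y lengthwise, z up. Inside 80 wide (x), 220 long (y), walls 11 high, 4 thick. The keeper starts beyond the -y end and travels toward +y, so the bristles go to the +y end. The narrow bay with the flat bracket is on the +x side, the keeper's rail on the -x side.
- knob (a point): Centre of the black plunger knob on the keeper slide: upright cylinder, 24 wide, 24 high; axes as bay; centre 82 above the table with the pin home. Below it a thin stem 8 long, a housing 18 in diameter from 62 to 42 above the table, then a 40 x 44 sleeve. Pulled straight up it lifts the pin and then carries the keeper along. The keeper's 12 thick bar runs +x over both bays, 25 above the bay floor.
- keeper (a joint): Position (m) of the keeper slide on its rail, a 30 mm square tube with five holes 50 mm apart; 0 at the start hole, growing along bay's +y (toward the middle of the bays). The next hole is at 0.050; others at -0.050, 0.100, 0.150. Friction about 2 N; the pin has 1.5 mm play either way in a hole.
- plunger (a joint): Lift (m) of the plunger: 0 pin fully home, 0.016 fully pulled. A spring pushes it down with about 5 N (home) to 7 N (pulled). The 8 mm round-nosed pin reaches 10 mm into its hole: it is free of the rail above 0.010 and between holes rests on the rail at 0.010.
- screwdriver_grip (a point): Bystander: handle of the black-handled screwdriver, 190 long, handle 26 in diameter; must stay.
- bracket: Bystander: flat steel bracket 30 x 160 x 5 lying in the caddy's narrow bay; origin under its centre; must stay.
- cone_a_center (a point): Bystander: teal thread cone, 52 in diameter, 110 high, between robot and caddy; centre.
- cone_b_center (a point): Bystander: pale thread cone, 52 in diameter, 130 high, beyond the caddy; centre.
- oil_bottle_center (a point): Bystander: small oil bottle, 40 in diameter, 110 high; centre.
- tape_roll: Bystander: roll of brown tape lying flat, 70 in diameter, 25 high; underside centre.
- bobbin_jar_center (a point): Bystander: clear jar 60 in diameter, 70 high; centre.
- brush: The brush, origin under its centre, axes as brush_center.
Mind the look-alikes: they are no part of the job. What is meant by the brush is not pink, and is the smaller of those in its own colour.

How it is judged:
By the outcome, as a careful person would: the job done as asked, in the order asked, and still so for the second after the job is handed in, while the arm keeps its last pose, push and grip.
It also fails if it takes over 51 s, if anything falls off the work surface, if the arm or the gripper's body presses on something with over 40 N, if the wrist force passes 120 N, or if a joint passes its speed limit or range.

## Robot

A 6-joint arm with a two-finger parallel gripper is mounted at the origin on the work surface. World frame = base frame: x ahead of the robot, y to its left, z up, the work surface at z = 0. Lengths are in m, angles in rad, forces in N, time in s.
With the tool pointing down it reaches from about 0.375 to 0.9 m from the base axis. Payload 3.1 kg.
Tool frame: the origin (TCP) lies between the finger pads; the fingertips stand 19 mm ahead of it and the grasp point (between the pads) is the TCP; z points along the fingers, y is the direction in which the jaws open and shut (so a half turn about z gives the same grasp; the last joint's range is limited). The gripper opens to 85 mm and grips with 20 to 120 N. Pads are 22 mm wide; open, the fingers measure 114 mm over their backs; the gripper's body (76 mm by 85 mm) begins 54 mm behind the grasp point. The pads swing forward as they close: fully open they stand 13 mm farther back than shut.
Start: joints at [-0.178, 0.527, 1.433, -0, 1.181, -0.178], TCP at [0.625, 0, 0.25] pointing down, gripper open.
Joint ranges: [-3.08, 3.08], [-0.75, 2.2], [0.22, 2.44], [-1.43, 4.57], [0, 2.65], [-2.85, 2.85]. Speed limits (rad/s): [2.79, 2.79, 3.14, 3.14, 3.14, 3.14].

## Interface

Orientations are given as a unit quaternion [x, y, z, w].
In Python, from station import manip, optics, job gives the robot as it stands.
- The arm moves only by the shell command python3 -m inch 'ROWS' [OPENING] [FORCE]. ROWS is JSON, one flat list of numbers, 4 for each row, row after row: the shift along the world's x, y, z in cm, then the turn about the world's z in rad. A call has 1 to 20 rows; each row shifts and turns the commanded pose from where the row before left it; what a row does not reach is not made up. A row lasts 1/8 s, in which the tool goes at most 62.5 mm and 10.7 degrees, less where a joint would pass 70% of its speed; a pose out of reach is approached as far as the arm can. A call with a gripper value outside its range is refused whole. OPENING is the opening in per cent of the stroke, from 0 (shut) to 100 (fully open), set as the call begins (- or left out, the last holds). The fingers move at their own pace and stop on an object; FORCE is the grip in N (left out, the last holds). Time passes only in rows, so rows that do not move let the fingers close. It gives the time, the measured TCP pose, the force and the opening at its end, in the units of the state.
- manip.sense(): the state, without advancing time (a new reading comes with each control period).
- optics.snapshot(name): name is "scene" or "side" or "wrist"; returns (picture, depth): 400x640x3 uint8, red, green, blue; 400x640 float32, m along the optical axis (not along the pixel's ray), 0 where there is no reading.
- optics.camera_model(name): a dict with "mtx" (3x3 intrinsics, pixels), "dist_coeffs" ([k1, k2, p1, p2, k3] as OpenCV has them; the pictures are not rectified), "camera_from_world" (4x4, takes a point from world to camera coordinates); the wrist camera has in their place "tool_from_camera" (4x4, takes a point from camera to tool coordinates, whose origin is the TCP and whose axes are the flange's). Camera axes: x right, y up, looking along -z (the intrinsics and any distortion apply to the point x, -y, -z); pixel columns grow to the right and rows downward; lengths in m; the calibration is good to about 2 mm. A picture is of the moment at which its call begins: read the wrist's pose just before it. camera_model takes no time and is no camera call.
- job.sign_off(): hands the job in, once; it reports no verdict.
The state is a dict: "t": time; "q": joint angles; "qd": joint speeds; "tau": joint torques, N m; "tcp_pos": TCP position; "tool_rot": TCP orientation; "force": force on the tool from outside, world axes, zero at the start; "ft_torque": the same for the moment, N m; "finger_gap": opening from 0.0 (shut) to 1.0 (fully open).
Only numpy, scipy, OpenCV 4.12 (cv2) and the standard library are available. Lean on these libraries where they do the work, as an engineer would, in place of code of your own. Each camera call takes 0.05 s, during which the arm holds its last target.

## Working session

There is one attempt and no reset: what is moved stays moved. The work goes in short steps, Python scripts to look and compute and a shell command to move; the robot and the scene stay as the last step left them, time stands still between calls to the robot, and variables do not carry over. Pictures are saved under pics/ and viewed, and the job is handed in when it is done.

```bash
ls; mkdir -p pics
python3 - <<'E'
from station import manip, optics, job
import cv2,numpy as np
print(manip.sense())
for n in("scene","side","wrist"):
    p,d=optics.snapshot(n); cv2.imwrite(f"pics/{n}0.png",p[:,:,::-1]); np.save(f"pics/{n}0_d.npy",d); m=optics.camera_model(n); print(n,{k:np.round(np.array(v),4).tolist() for k,v in m.items() if not isinstance(v,str)})
E
```

```text
pics
{'t': 0.0, 'q': array([-1.78538162e-01,  5.28502125e-01,  1.43392009e+00, -1.27420558e-05,
        1.18136303e+00, -1.78473815e-01]), 'qd': array([-0.00140626,  0.00103015, -0.00104424,  0.00098534, -0.00012457,
       -0.00123952]), 'tau': array([ 2.50220628e-04, -4.42344439e+01, -1.78024775e+01, -2.06930472e-04,
        8.36740597e-03,  2.24214921e-05]), 'tcp_pos': array([6.24323826e-01, 1.24308324e-04, 2.49305806e-01]), 'tool_rot': array([ 7.07127391e-01,  7.07085321e-01, -6.30075649e-04, -8.97163955e-04]), 'force': array([ 0.00371049, -0.93518345,  0.0363517 ]), 'ft_torque': array([ 0.05824248, -0.05110104, -0.00948397]), 'finger_gap': 0.9998334672483818}
scene {'mtx': [[456.412, 0.0, 315.6398], [0.0, 456.412, 192.3527], [0.0, 0.0, 1.0]], 'dist_coeffs': [-0.1064, 0.0, 0.0, 0.0, 0.0], 'camera_from_world': [[0.7795, 0.6264, 0.0033, -0.4351], [-0.4023, 0.4967, 0.769, 0.1118], [0.4801, -0.6008, 0.6392, -1.6138], [0.0, 0.0, 0.0, 1.0]]}
side {'mtx': [[373.0816, 0.0, 318.1029], [0.0, 373.0816, 205.0565], [0.0, 0.0, 1.0]], 'dist_coeffs': [-0.05, 0.0, 0.0, 0.0, 0.0], 'camera_from_world': [[-0.9962, -0.0845, 0.0209, 0.5129], [0.059, -0.4793, 0.8757, -0.0838], [-0.0639, 0.8736, 0.4825, -1.2013], [0.0, 0.0, 0.0, 1.0]]}
wrist {'mtx': [[323.8022, 0.0, 324.4649], [0.0, 323.8022, 203.0195], [0.0, 0.0, 1.0]], 'dist_coeffs': [-0.0679, 0.0, 0.0, 0.0, 0.0], 'tool_from_camera': [[-0.0008, 0.962, 0.273, 0.0683], [1.0, 0.0008, 0.0002, -0.0004], [0.0, 0.273, -0.962, -0.1229], [0.0, 0.0, 0.0, 1.0]]}
```

View pics/scene0.png

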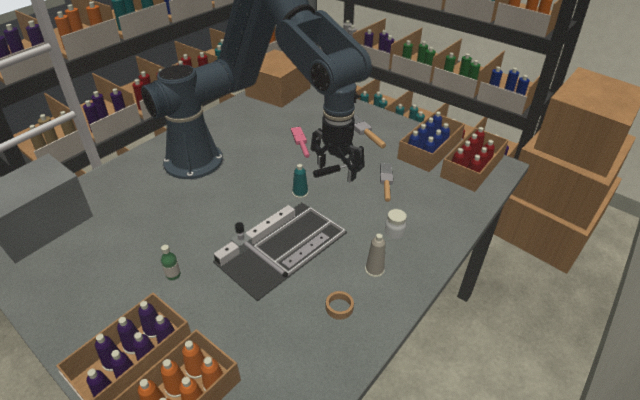

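View pics/side0.png

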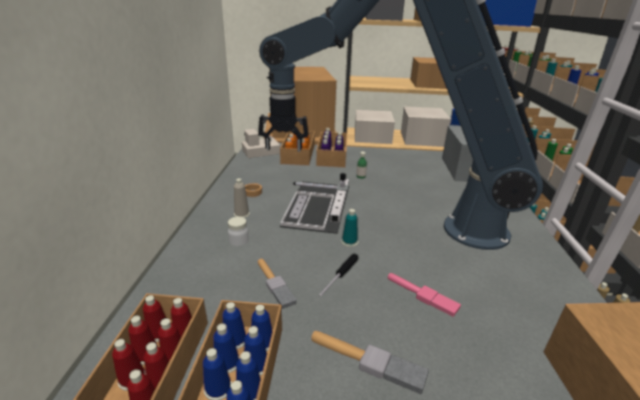

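View pics/wrist0.png

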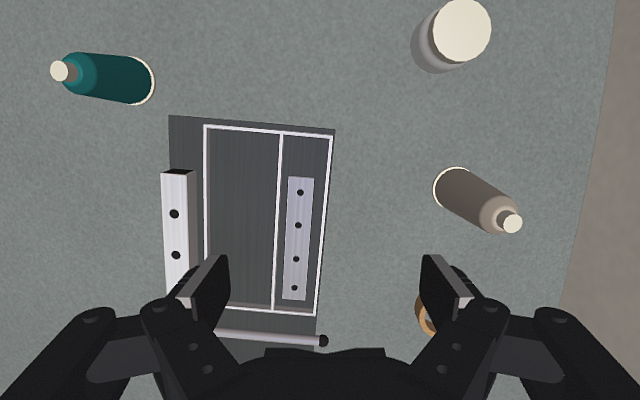

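The scene picture shows the caddy near (285,240), with the keeper knob at (239,228).

Candidates for the brush, by side-view pixel (scene-view pixel in brackets):
- Small wooden brush at (276,283) [scene (387,180)].
- Large wooden brush at (370,358) [scene (370,133)].
- Pink brush at (425,292) [scene (300,140)].
- Black screwdriver at (343,270), which is not a brush.

I choose the small wooden one and will measure it and check a close crop.

```bash
cat > h.py <<'E'
from station import manip, optics, job
import cv2,numpy as np
from scipy.spatial.transform import Rotation as R
def ray(n,px,st=None):
    m=optics.camera_model(n); K=np.array(m["mtx"]);D=np.array(m["dist_coeffs"])
    u=cv2.undistortPoints(np.array(px,float).reshape(-1,1,2),K,D).reshape(-1,2)
    d=np.c_[u[:,0],-u[:,1],-np.ones(len(u))]
    if n=="wrist":
        T=np.array(m["tool_from_camera"]);W=np.eye(4);W[:3,:3]=R.from_quat(st["tool_rot"]).as_matrix();W[:3,3]=st["tcp_pos"];T=W@T
    else: T=np.linalg.inv(np.array(m["camera_from_world"]))
    return T[:3,3],d@T[:3,:3].T
def plane(n,px,z,st=None):
    o,d=ray(n,px,st); return o+d*((z-o[2])/d[:,2])[:,None]
def depthpt(n,px,dep,st=None):
    o,d=ray(n,px,st); z=np.array([dep[int(round(v)),int(round(u))] for u,v in px]); return o+d*z[:,None]
def tri(o1,d1,o2,d2):
    A=np.zeros((3,3));b=np.zeros(3)
    for o,d in((o1,d1),(o2,d2)):
        d=d/np.linalg.norm(d);P=np.eye(3)-np.outer(d,d);A+=P;b+=P@o
    x=np.linalg.solve(A,b); 
    return x,[np.linalg.norm(np.cross(x-o,d/np.linalg.norm(d))) for o,d in((o1,d1),(o2,d2))]
E
python3 - <<'E'
from h import *
a=cv2.imread("pics/scene0.png");b=cv2.imread("pics/side0.png")
c1=cv2.resize(a[110:220,270:430],None,fx=4,fy=4,interpolation=2)
c2=cv2.resize(b[240:400,240:480],None,fx=3,fy=3,interpolation=2)
cv2.imwrite("pics/c1.png",c1);cv2.imwrite("pics/c2.png",c2)
c3=cv2.resize(a[190:310,200:360],None,fx=5,fy=5,interpolation=2);cv2.imwrite("pics/c3.png",c3)
E
```

```text
(no output)
```

View pics/c1.png

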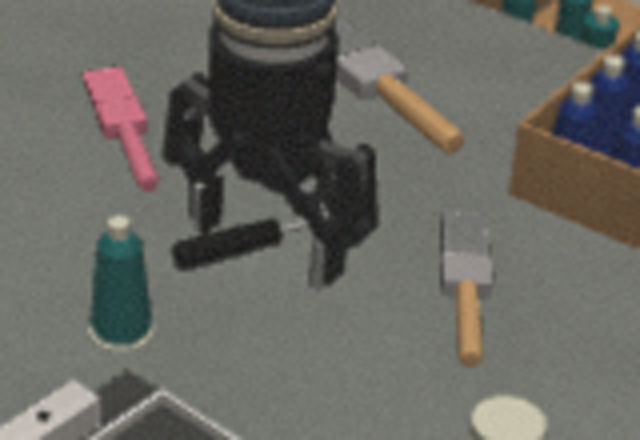

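View pics/c2.png

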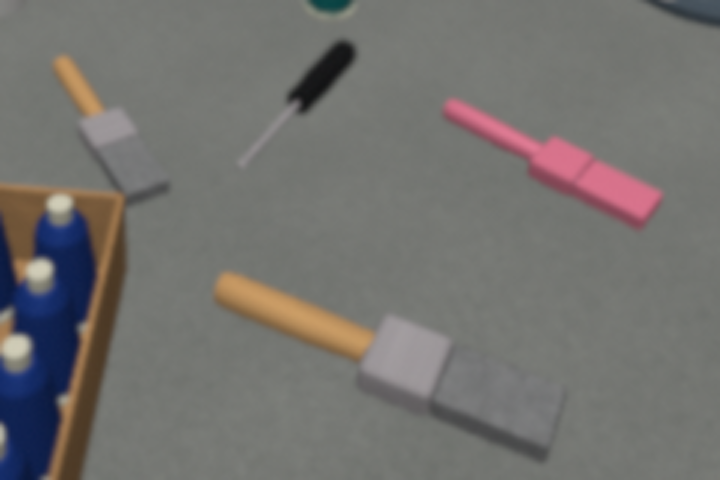

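View pics/c3.png

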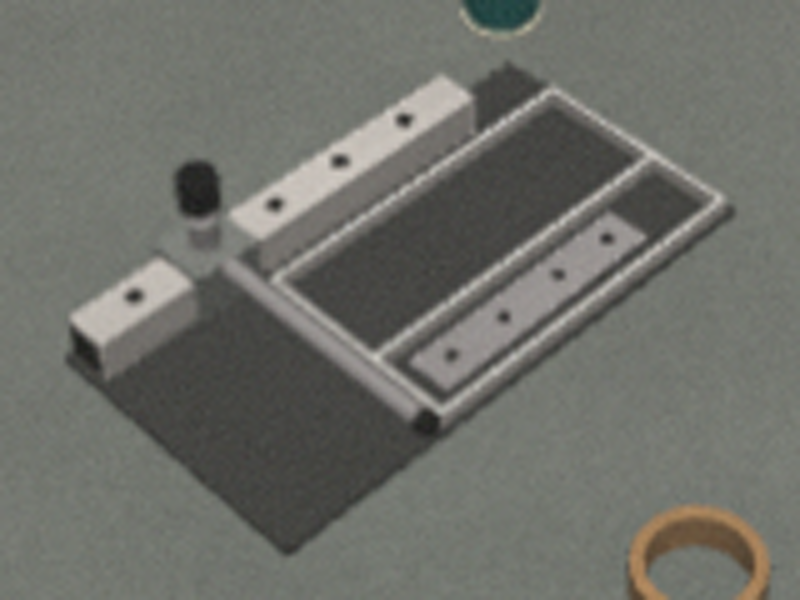

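Run:
```python
from h import *
np.set_printoptions(precision=4,suppress=True)
S=lambda x,y:(270+x/4,110+y/4); D=lambda x,y:(240+x/3,240+y/3); C=lambda x,y:(200+x/5,190+y/5)
sc=[S(470,355),S(468,212),S(456,142)]; sd=[D(62,63),D(147,183),D(222,285)]
for a,b,z in zip(sc,sd,(.01,.02,.01)):
    o1,d1=ray("scene",[a]);o2,d2=ray("side",[b]); print(tri(o1,d1[0],o2,d2[0]),plane("scene",[a],z),plane("side",[b],z))
print("big",plane("side",[D(222,285),D(555,415)],.015), "pink",plane("side",[D(452,108),D(650,205)],.01))
print("screwdriver",plane("side",[D(345,48),D(300,105),D(240,165)],.013))
# wood handle ferrule corners small scene, z 0.02
print("ferr",plane("scene",[S(445,250),S(490,255),S(443,282),S(492,290)],.02))
# caddy bay outer corners at wall top z=.017
px=[C(552,92),C(650,157),C(272,280),C(378,357),C(722,200),C(432,415)]
print("bay",plane("scene",px,.017))
print("knob top",plane("scene",[C(197,168)],.094),"bar end",plane("scene",[C(428,420)],.035))
print("plate",plane("scene",[C(510,62),C(735,210),C(288,555),C(68,358)],.0))
for n,p in(("cone_a",(120,335)),("jar",(508,420))): print(n,plane("scene",[S(*p)],.03))
```

```text
(array([0.6526, 0.2459, 0.0108]), [np.float64(0.00017110855390905974), np.float64(0.00017110855390904748)]) [[0.652  0.2467 0.01  ]] [[0.653 0.245 0.01 ]]
(array([0.552 , 0.4001, 0.018 ]), [np.float64(0.0016247830498082073), np.float64(0.001624783049808141)]) [[0.5549 0.3978 0.02  ]] [[0.5502 0.4013 0.02  ]]
(array([0.4832, 0.4921, 0.0136]), [np.float64(0.0009794783373628015), np.float64(0.0009794783373627616)]) [[0.4817 0.4969 0.01  ]] [[0.4826 0.4884 0.01  ]]
big [[0.4823 0.4928 0.015 ]
 [0.2602 0.5787 0.015 ]] pink [[0.3002 0.2705 0.01  ]
 [0.1522 0.3752 0.01  ]]
screwdriver [[0.3943 0.1966 0.013 ]
 [0.4336 0.2842 0.013 ]
 [0.4796 0.3653 0.013 ]]
ferr [[0.5687 0.3391 0.02  ]
 [0.6019 0.3572 0.02  ]
 [0.5909 0.3011 0.02  ]
 [0.6279 0.3176 0.02  ]]
bay [[ 0.496   0.0516  0.017 ]
 [ 0.5778  0.0434  0.017 ]
 [ 0.4743 -0.1695  0.017 ]
 [ 0.5592 -0.1742  0.017 ]
 [ 0.6324  0.0408  0.017 ]
 [ 0.6088 -0.1863  0.017 ]]
knob top [[ 0.4407 -0.184   0.094 ]] bar end [[ 0.6201 -0.2011  0.035 ]]
plate [[ 0.4452  0.0716  0.    ]
 [ 0.6337  0.0533  0.    ]
 [ 0.6033 -0.2914  0.    ]
 [ 0.416  -0.2729  0.    ]]
cone_a [[0.4364 0.0731 0.03  ]]
jar [[0.7246 0.1796 0.03  ]]
```

The crop confirms the choice: the small wooden brush runs from its handle end at scene (387,199) to its tip at (387,163), about 185 mm. The big wooden one measures about 238 mm. I'll move above the small one and look with the wrist camera.

```bash
python3 -m inch '[-0.14,3.8,-0.6,0.072,-0.14,3.8,-0.6,0.072,-0.14,3.8,-0.6,0.072,-0.14,3.8,-0.6,0.072,-0.14,3.8,-0.6,0.072,-0.14,3.8,-0.6,0.072,-0.14,3.8,-0.6,0.072,-0.14,3.8,-0.6,0.072,0,0,0,0,0,0,0,0]' 50 40
python3 - <<'E'
from h import *
s=manip.sense();p,d=optics.snapshot("wrist");cv2.imwrite("pics/w1.png",p[:,:,::-1]);np.savez("pics/w1.npz",d=d,pos=s["tcp_pos"],rot=s["tool_rot"]);print(s["t"],s["tcp_pos"],R.from_quat(s["tool_rot"]).as_matrix().round(3))
E
```

```text
t: 1.4
tcp_pos: [0.6135, 0.3036, 0.2019]
tool_rot: [0.477, 0.879, -0.001, -0.0]
force: [-0.3, 0.1, -1.0]
finger_gap: 0.502
1.4 [0.61354422 0.30358037 0.201917  ] [[-0.545  0.839 -0.001]
 [ 0.839  0.545 -0.001]
 [-0.    -0.001 -1.   ]]
```

View pics/w1.png

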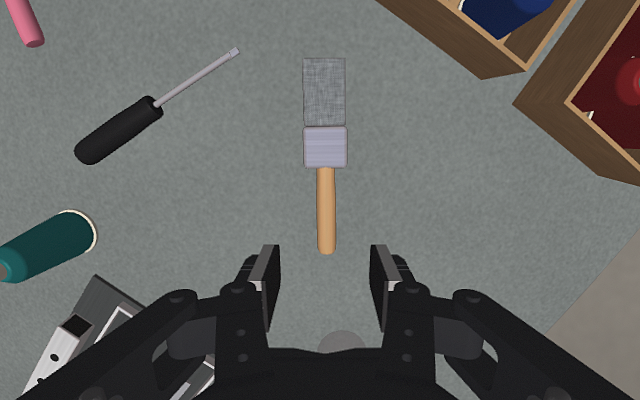

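The wrist view shows the brush almost upright in the image: tip near (324,58), ferrule (304–347, 126–167), handle from (325,167) to (326,254). Next I'll measure its pose.

Run:
```python
from h import *
np.set_printoptions(precision=4,suppress=True)
z=np.load("pics/w1.npz");st=dict(tcp_pos=z["pos"],tool_rot=z["rot"]);d=z["d"]
im=cv2.imread("pics/w1.png");hsv=cv2.cvtColor(im,cv2.COLOR_BGR2HSV)
m=cv2.inRange(hsv,(8,80,100),(25,255,255));m[:, :280]=0;m[:,370:]=0;m[:150]=0;m[260:]=0
ys,xs=np.nonzero(m);print("handle rows",ys.min(),ys.max(),xs.mean())
px=[(xs[ys==y].mean(),y) for y in (ys.min()+4,ys.max()-4)]
print("depth axis", depthpt("wrist",px,d,st), "table",depthpt("wrist",[(400,180)],d,st))
A=plane("wrist",[(xs[ys>=ys.max()-1].mean(),ys.max()+.5)],.010,st)[0]
J=plane("wrist",[(325.2,167)],.02,st)[0]
T=plane("wrist",[(304,58),(345,58)],.02,st); F=plane("wrist",[(304,140),(347,140)],.02,st)
print(A,J,T,T.mean(0),F,F.mean(0))
dv=T.mean(0)-A;print("len",np.linalg.norm(dv[:2]),"ang",np.degrees(np.arctan2(dv[1],dv[0])))
u=dv[:2]/np.linalg.norm(dv[:2]);c=T.mean(0)[:2]-.095*u;print("centre",c,"grasp",c-.02*u)
# two-view height: handle end in scene + wrist
o1,d1=ray("scene",[(387.5,199.5)]);o2,d2=ray("wrist",[(326,252)],st);print(tri(o1,d1[0],o2,d2[0]))
```

```text
handle rows 167 253 325.80766813324954
depth axis [[0.6062 0.3146 0.017 ]
 [0.6508 0.2469 0.0175]] table [[ 0.6772  0.3459 -0.0003]]
[0.6557 0.24   0.01  ] [0.6036 0.3182 0.02  ] [[0.5352 0.3894 0.02  ]
 [0.5654 0.409  0.02  ]] [0.5503 0.3992 0.02  ] [[0.5732 0.3287 0.02  ]
 [0.6068 0.3505 0.02  ]] [0.59   0.3396 0.02  ]
len 0.19098904050985685 ang 123.51226813218615
centre [0.6027 0.32  ] grasp [0.6138 0.3033]
(array([0.6544, 0.2419, 0.0114]), [np.float64(0.0002929476310224278), np.float64(0.00029294763102229805)])
```

```bash
python3 -m inch '[0,0,-4,0.008,0,0,-4,0,0,0,-4,0,0,0,-3,0,0,0,-1.6,0,0,0,-1,0,0,0,0,0]' 50 40 && python3 -m inch '[0,0,0,0,0,0,0,0,0,0,0,0,0,0,0,0]' 10 40
python3 - <<'E'
from h import *
s=manip.sense();p,d=optics.snapshot("wrist");cv2.imwrite("pics/w2.png",p[:,:,::-1]);print(s["t"],s["tcp_pos"],s["force"],s["finger_gap"])
E
```

```text
t: 2.33
tcp_pos: [0.6141, 0.3037, 0.0264]
tool_rot: [0.474, 0.881, 0.0, 0.0]
force: [-0.6, -0.3, -0.1]
finger_gap: 0.498
t: 2.82
tcp_pos: [0.6148, 0.3044, 0.0278]
tool_rot: [0.474, 0.881, 0.001, 0.001]
force: [0.2, 0.6, 6.4]
finger_gap: 0.198
2.825 [0.61476258 0.30444105 0.02783633] [0.23109017 0.57820965 6.36200684] 0.1978538983152384
```

View pics/w2.png

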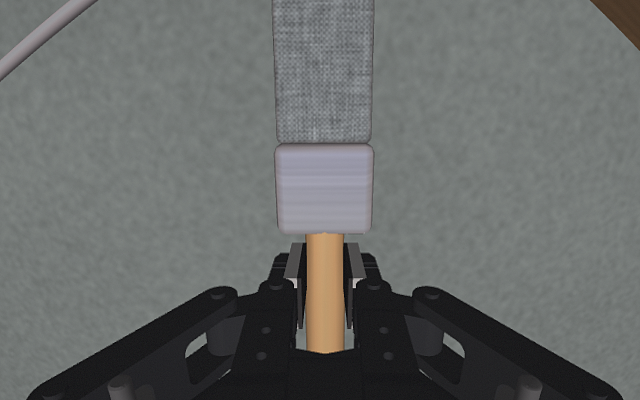

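The wrist view shows the handle between the pads, with the ferrule edge at row 233, just ahead of them. The fingertips press the table lightly (6 N). I'll lift and check the hold.

```bash
python3 -m inch '[0,0,0.4,0,0,0,2,0,0,0,2,0,0,0,0,0]' - 40
python3 - <<'E'
from h import *
s=manip.sense();p,d=optics.snapshot("wrist");np.savez("pics/w3.npz",d=d,pos=s["tcp_pos"],rot=s["tool_rot"]);cv2.imwrite("pics/w3.png",p[:,:,::-1]);q,_=optics.snapshot("side");cv2.imwrite("pics/s3.png",cv2.resize(q[200:320,220:380,::-1],None,fx=4,fy=4));print(s["t"],s["tcp_pos"],s["force"],s["finger_gap"])
E
```

```text
t: 3.38
tcp_pos: [0.6157, 0.3047, 0.0734]
tool_rot: [0.474, 0.881, 0.002, 0.002]
force: [0.4, -0.7, -0.5]
finger_gap: 0.2
3.375 [0.61567753 0.30465739 0.07344572] [ 0.41473242 -0.70345301 -0.52104143] 0.19988598699747073
```

View pics/w3.png

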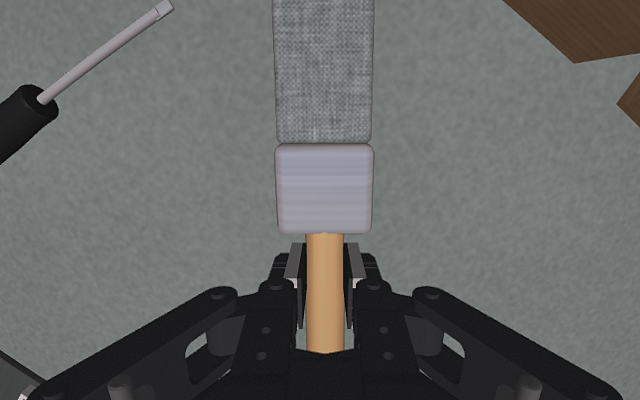

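View pics/s3.png

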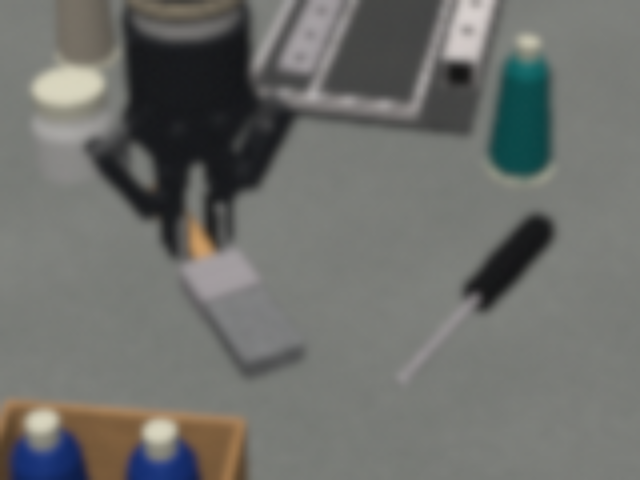

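The brush hangs level and unchanged in the grip: the ferrule edge is still at row 233 in the wrist view. Now I'll compute its pose in the hand and the bay pose, using the first wrist picture plus the scene view.

Run:
```python
from h import *
np.set_printoptions(precision=4,suppress=True)
z=np.load("pics/w3.npz");st=dict(tcp_pos=z["pos"],tool_rot=z["rot"]);Rm=R.from_quat(z["rot"]).as_matrix()
P=plane("wrist",[(276,233),(372,233),(274.5,144),(373,144)],z["pos"][2]-.0278+.02,st)
print("ferrule corners in tool",(P-z["pos"])@Rm, "depth ferrule",depthpt("wrist",[(324,220),(324,160),(324,100),(324,20)],z["d"],st)[:,2]-z["pos"][2]+.0278)
a=cv2.imread("pics/wrist0.png");cv2.imwrite("pics/c4.png",cv2.resize(a[100:350,150:350],None,fx=3,fy=3,interpolation=2)[:600]);cv2.imwrite("pics/c5.png",cv2.resize(a[220:370,190:350],None,fx=5,fy=4,interpolation=2))
```

```text
ferrule corners in tool [[ 0.0182 -0.0218  0.0076]
 [ 0.0181  0.0197  0.0079]
 [ 0.0562 -0.0208  0.0076]
 [ 0.0561  0.0186  0.0078]] depth ferrule [0.0186 0.019  0.0159 0.0163]
```

View pics/c4.png

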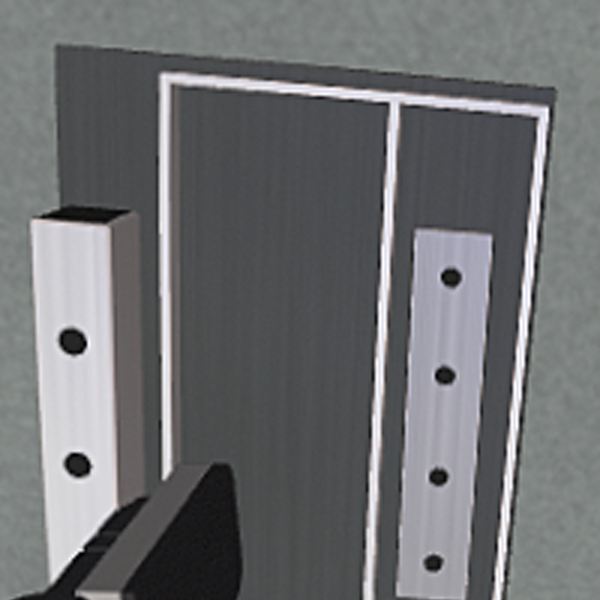

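View pics/c5.png

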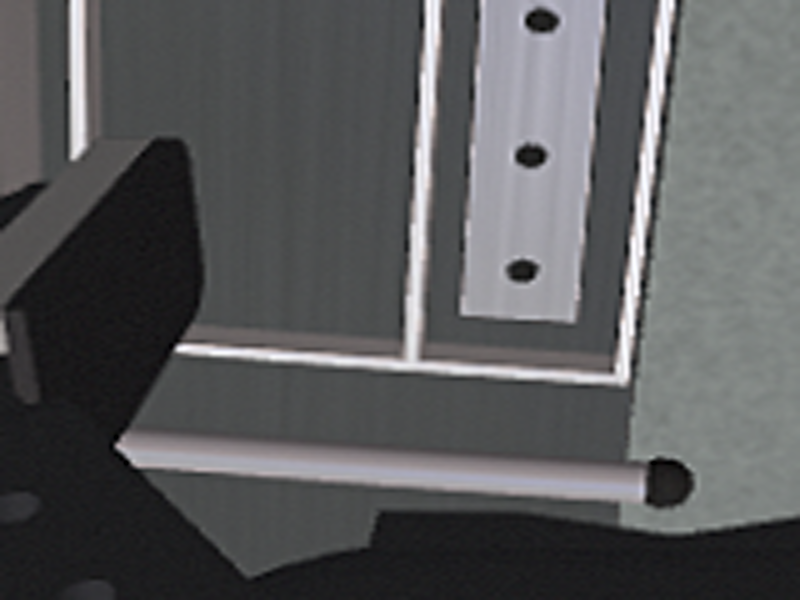

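The crops show these bay points in the first wrist picture:
- Wall corners at (205,126) and (282,133).
- Divider foot at (272,310).
- Left wall passing (205.6,257.5).
- Bar running from (215,333) to (318,341).

Run:
```python
from h import *
np.set_printoptions(precision=4,suppress=True)
st=dict(tcp_pos=np.array([.624324,.000124,.249306]),tool_rot=np.array([7.07127391e-01,7.07085321e-01,-6.30075649e-04,-8.97163955e-04]))
px=[(205,126.3),(281.7,132.7),(272.4,310),(230,306.7),(205.6,257.5)]
P=plane("wrist",px,.017,st);print(P)
d=np.load("pics/wrist0_d.npy");print("floor z",depthpt("wrist",[(250,170),(240,260)],d,st)[:,2],"tops",depthpt("wrist",[(231,129),(276,230)],d,st)[:,2])
y=P[1]-P[2];print("L",np.linalg.norm(y),"ang",np.degrees(np.arctan2(y[1],y[0])));x=P[1]-P[0];print("W",np.linalg.norm(x),np.degrees(np.arctan2(x[1],x[0])))
u=y[:2]/np.linalg.norm(y[:2]);v=np.array([u[1],-u[0]])
c=(P[1]+P[2])[:2]/2-v*.042; print("centre wrist",c)
S=np.array([[.496,.0516],[.5778,.0434],[.4743,-.1695],[.5592,-.1742]]);print("centre scene",S.mean(0))
# two-view height of corners
C=lambda x,y:(200+x/5,190+y/5)
for a,b in((C(552,92),px[0]),(C(650,157),px[1]),(C(378,357),px[2])):
    o1,d1=ray("scene",[a]);o2,d2=ray("wrist",[b],st);print(tri(o1,d1[0],o2,d2[0]))
bar=plane("wrist",[(215,333),(318,341)],.037,st);print("bar bay-y",(bar[:,:2]-c)@u)
for w in (.001,):
  g=c+u*(-.007-.0223)+v*.0; print("TCP target",g,"yaw bay",np.arctan2(v[1],v[0]))
```

```text
[[ 0.4936  0.0545  0.017 ]
 [ 0.5768  0.047   0.017 ]
 [ 0.5565 -0.1733  0.017 ]
 [ 0.5025 -0.1691  0.017 ]
 [ 0.4786 -0.1006  0.017 ]]
floor z [0.0036 0.0062] tops [0.0163 0.0166]
L 0.22117895856134612 ang 84.74511609918576
W 0.08357670668261431 -5.160722754374348
centre wrist [ 0.5248 -0.0593]
centre scene [ 0.5268 -0.0622]
(array([0.4929, 0.0546, 0.0135]), [np.float64(0.0005970243902415504), np.float64(0.000597024390241512)])
(array([0.576 , 0.0465, 0.0134]), [np.float64(0.00041659957452432745), np.float64(0.00041659957452441207)])
(array([ 0.5573, -0.1736,  0.0158]), [np.float64(0.0010069905452294284), np.float64(0.0010069905452294535)])
bar bay-y [-0.1377 -0.1362]
TCP target [ 0.5222 -0.0885] yaw bay -0.09171502587925175
```

```bash
python3 -m inch '[0,0,4,0,0,0,4,0,-0.93,-3.95,0,-0.0675,-0.93,-3.95,0,-0.0675,-0.93,-3.95,0,-0.0675,-0.93,-3.95,0,-0.0675,-0.93,-3.95,0,-0.0675,-0.93,-3.95,0,-0.0675,-0.93,-3.95,0,-0.0675,-0.93,-3.95,0,-0.0675,-0.93,-3.95,0,-0.0675,-0.93,-3.95,0,-0.0675,0,0,0,0,0,0,0,0]' - 40
python3 - <<'E'
from h import *
s=manip.sense();p,d=optics.snapshot("wrist");np.savez("pics/w4.npz",d=d,pos=s["tcp_pos"],rot=s["tool_rot"]);cv2.imwrite("pics/w4.png",p[:,:,::-1]);print(s["t"],s["tcp_pos"],R.from_quat(s["tool_rot"]).as_matrix().round(4).tolist(),s["force"],s["finger_gap"])
E
```

```text
t: 5.22
tcp_pos: [0.5204, -0.0906, 0.1499]
tool_rot: [0.739, 0.674, -0.0, -0.001]
force: [0.4, 0.4, -0.6]
finger_gap: 0.2
5.225 [ 0.52040501 -0.09055251  0.14993145] [[0.0911, 0.9958, -0.0011], [0.9958, -0.0911, 0.0009], [0.0008, -0.0011, -1.0]] [ 0.42913732  0.41005165 -0.55297114] 0.19962460977645285
```

View pics/w4.png

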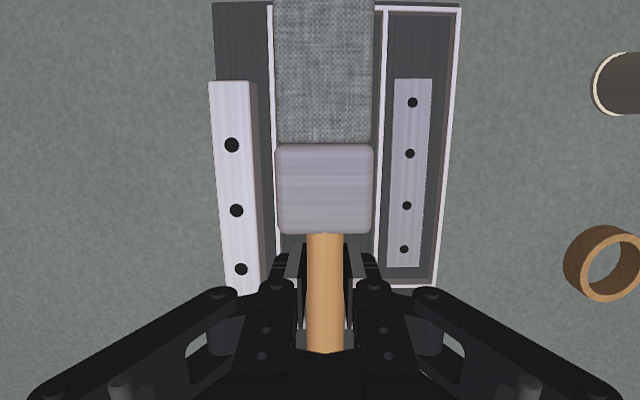

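The wrist view shows the brush parallel to the walls: left wall at (270,50), divider at (385,50), brush between them. I'll check the centring numerically.

Run:
```python
from h import *
np.set_printoptions(precision=4,suppress=True)
z=np.load("pics/w4.npz");st=dict(tcp_pos=z["pos"],tool_rot=z["rot"]);Rm=R.from_quat(z["rot"]).as_matrix()
im=cv2.imread("pics/w4.png").max(2)
for r in (40,100,150,225):
    row=im[r].astype(int); print(r,[i for i in range(255,400) if row[i]>180 and (i<277 or i>372)])
P=plane("wrist",[(269.5,40),(385,40),(273,100),(382.5,100),(385,8),(271,8)],.017,st)
print((P-z["pos"])@Rm)
```

```text
40 [268, 269, 270, 271, 272, 383, 384, 385, 386]
100 [271, 272, 273, 381, 382, 383, 384]
150 [272, 273, 274, 379, 380, 381, 382]
225 [255, 275, 276, 375, 376, 377, 378]
[[ 0.1197 -0.0405  0.1331]
 [ 0.1196  0.044   0.133 ]
 [ 0.077  -0.0394  0.133 ]
 [ 0.077   0.0438  0.1329]
 [ 0.1414  0.0433  0.133 ]
 [ 0.1414 -0.0387  0.1331]]
```

```bash
python3 -m inch '[0.3,0,-3.5,0,0,0,-3.5,0,0,0,-2.5,0,0,0,-1.5,0,0,0,-0.5,0,0,0,0,0,0,0,0,0]' - 40
```

```text
t: 6.15
tcp_pos: [0.5244, -0.0911, 0.0362]
tool_rot: [0.738, 0.674, 0.0, 0.001]
force: [-0.3, 0.4, -0.3]
finger_gap: 0.199
```

```bash
python3 -m inch '[0,0,-0.2,0,0,0,0,0]' - 40; python3 -m inch '[0,0,0,0,0,0,0,0,0,0,0,0]' 42 40
python3 - <<'E'
from h import *
s=manip.sense();p,d=optics.snapshot("wrist");cv2.imwrite("pics/w5.png",p[:,:,::-1]);print(s["t"],s["tcp_pos"],s["force"],s["finger_gap"])
E
```

```text
t: 6.4
tcp_pos: [0.5243, -0.0912, 0.0338]
tool_rot: [0.739, 0.674, 0.0, 0.001]
force: [0.3, -0.4, 1.7]
finger_gap: 0.201
t: 6.78
tcp_pos: [0.5237, -0.091, 0.0333]
tool_rot: [0.739, 0.674, -0.0, -0.0]
force: [-0.2, 0.1, 0.1]
finger_gap: 0.415
6.775 [ 0.52370123 -0.09096808  0.03329141] [-0.20603565  0.13760213  0.11942348] 0.414590258479476
```

View pics/w5.png

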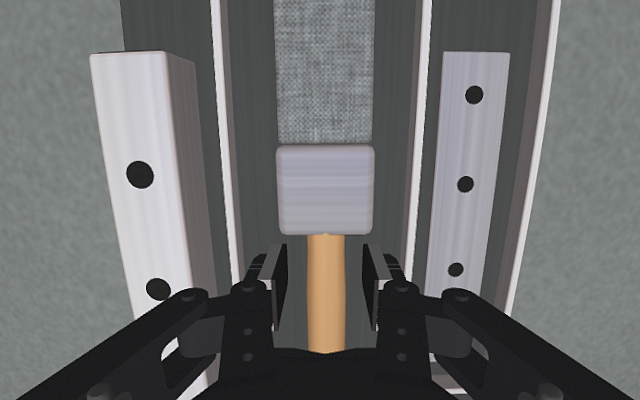

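Released: the brush lies flat between the walls, ferrule at (276–374, 145–234), and the fingers are clear. I'll lift and go look at the knob.

```bash
python3 -m inch '[0,0,2,0,0,0,4,0,0,0,5,0,0,0,6,0,-1.2,-2.8,0,0,-1.2,-2.8,0,0,-1.2,-2.8,0,0,-1.2,-2.8,0,0,-1.2,-2.8,0,0,-1.2,-2.8,0,0,0,0,0,0,0,0,0,0]' 55 40
python3 - <<'E'
from h import *
s=manip.sense();p,d=optics.snapshot("wrist");np.savez("pics/w6.npz",d=d,pos=s["tcp_pos"],rot=s["tool_rot"]);cv2.imwrite("pics/w6.png",p[:,:,::-1]);print(s["t"],s["tcp_pos"],s["force"],s["finger_gap"])
q,_=optics.snapshot("scene");cv2.imwrite("pics/sc6.png",q[:,:,::-1]);cv2.imwrite("pics/sc6c.png",cv2.resize(q[190:310,200:360,::-1],None,fx=5,fy=5,interpolation=2))
E
```

```text
t: 8.32
tcp_pos: [0.4516, -0.2583, 0.2032]
tool_rot: [0.739, 0.674, 0.0, -0.001]
force: [-0.1, 0.4, 0.2]
finger_gap: 0.549
8.325 [ 0.45158036 -0.25830302  0.20315299] [-0.0525046   0.41696527  0.1666729 ] 0.5489591346571563
```

View pics/w6.png

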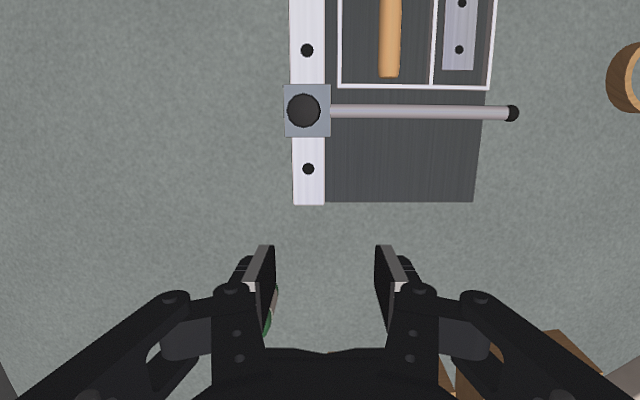

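View pics/sc6c.png

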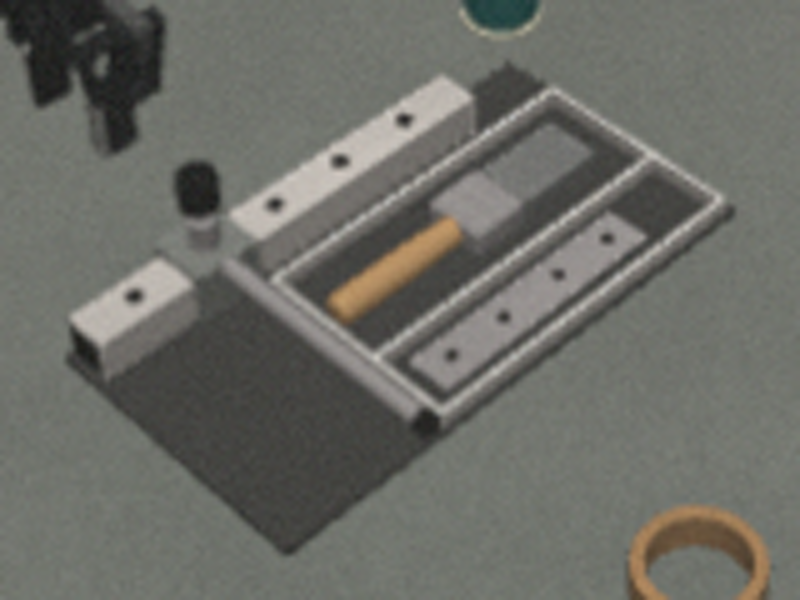

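The brush lies flat and straight in the bay, with its bristles at the far end. In the wrist view the knob top is at (304,110), the bar is at row 111, and the handle end is at (389,77), about 9 px inside the end wall. I'll measure the knob from the two views.

Run:
```python
from h import *
np.set_printoptions(precision=4,suppress=True)
z=np.load("pics/w6.npz");st=dict(tcp_pos=z["pos"],tool_rot=z["rot"]);Rm=R.from_quat(z["rot"]).as_matrix()
im=cv2.imread("pics/w6.png");m=(im.max(2)<60).astype(np.uint8);m[:85]=0;m[138:]=0;m[:,:280]=0;m[:,330:]=0
n,l,s,c=cv2.connectedComponentsWithStats(m);k=1+s[1:,4].argmax();print(s[k],c[k])
ct,_=cv2.findContours((l==k).astype(np.uint8),0,1);e=cv2.minEnclosingCircle(ct[0]);print(e)
print("depth top",depthpt("wrist",[(304,108),(304,114),(300,110)],z["d"],st))
P=plane("wrist",[c[k]],.093,st);print("knob",P)
o1,d1=ray("wrist",[c[k]],st);o2,d2=ray("scene",[(239.4,190+175/5)]);print(tri(o1,d1[0],o2,d2[0]))
H=plane("wrist",[(389,77)],.016,st);W=plane("wrist",[(389,86)],.017,st);B=plane("wrist",[(340,111),(500,113)],.043,st)
u=np.array([.0914,.9958]);print("gap",(H-W)[0,:2]@u-.002,"bar->handle end",[(H[0]-b)[:2]@u for b in B])
print("tool xyz of knob",(P-z["pos"])@Rm)
# holes in tool frame
Q=plane("wrist",[(307,50),(308,168)],.036,st);print("holes",Q,np.linalg.norm(Q[0]-Q[1]),((Q-P)[:,:2])@u)
```

```text
[287  94  34  34 529] [299.8771 110.9471]
((303.2296142578125, 110.12688446044922), 16.874767303466797)
depth top [[ 0.4436 -0.1864  0.0941]
 [ 0.4431 -0.1905  0.0942]
 [ 0.4406 -0.1875  0.0936]]
knob [[ 0.4404 -0.1881  0.093 ]]
(array([ 0.4413, -0.187 ,  0.0911]), [np.float64(0.0014722568134245045), np.float64(0.0014722568134244278)])
gap 0.005917510414282165 bar->handle end [np.float64(0.030326528772925656), np.float64(0.030472670703087675)]
tool xyz of knob [[ 0.0688 -0.0174  0.1102]]
holes [[ 0.4475 -0.1388  0.036 ]
 [ 0.438  -0.2379  0.036 ]] 0.09955394887142464 [ 0.0497 -0.0498]
```

```bash
python3 -m inch '[-0.45,3.55,0,0,-0.45,3.55,0,0,0,0,-3.5,0,0,0,-3.5,0,0,0,0,0,0,0,0,0]' 55 40
python3 - <<'E'
from h import *
s=manip.sense();p,d=optics.snapshot("side");cv2.imwrite("pics/s7.png",cv2.resize(p[130:250,270:430,::-1],None,fx=5,fy=5,interpolation=2));print(s["t"],s["tcp_pos"])
p,d=optics.snapshot("wrist");cv2.imwrite("pics/w7.png",p[:,:,::-1])
E
```

```text
t: 9.18
tcp_pos: [0.4434, -0.1878, 0.134]
tool_rot: [0.738, 0.675, 0.0, 0.0]
force: [-1.2, 0.1, -0.4]
finger_gap: 0.549
9.175 [ 0.44339879 -0.187847    0.13402429]
```

View pics/w7.png

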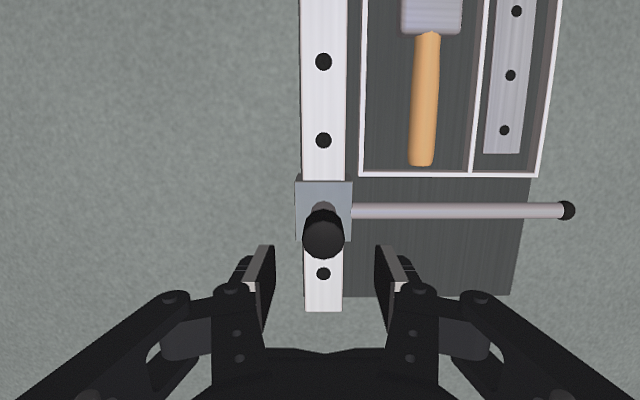

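View pics/s7.png

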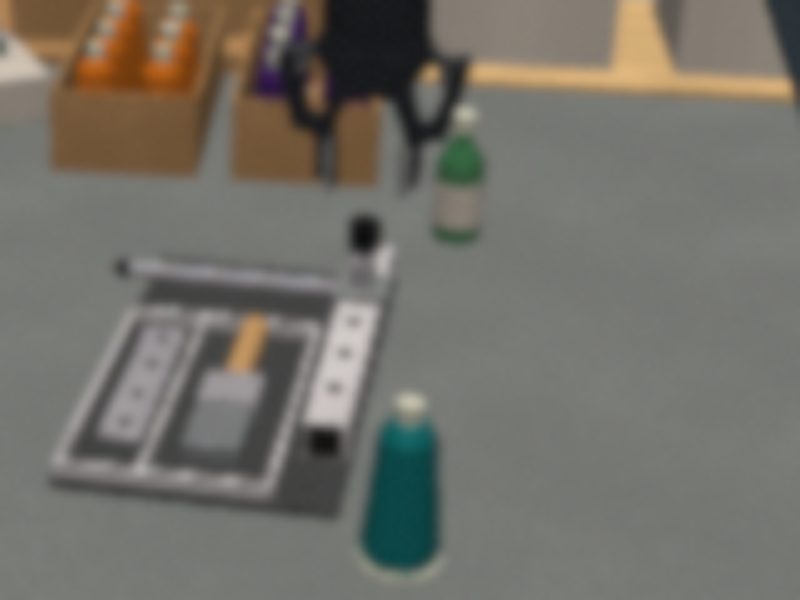

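The knob top is at (323,238) in the wrist view, centred between the fingers. I'll descend 5 cm and close on it.

```bash
python3 -m inch '[0,0,-2.5,0,0,0,-2,0,0,0,-0.5,0,0,0,0,0,0,0,0,0]' 55 40; python3 -m inch '[0,0,0,0,0,0,0,0,0,0,0,0,0,0,0,0,0,0,0,0]' 15 60
python3 - <<'E'
from h import *
s=manip.sense();p,d=optics.snapshot("wrist");cv2.imwrite("pics/w8.png",p[:,:,::-1]);print(s["t"],s["tcp_pos"],s["force"],s["ft_torque"])
E
```

```text
t: 9.9
tcp_pos: [0.4433, -0.1883, 0.0842]
tool_rot: [0.739, 0.674, 0.0, 0.001]
force: [0.4, 0.1, 0.3]
finger_gap: 0.554
t: 10.52
tcp_pos: [0.4429, -0.1882, 0.0841]
tool_rot: [0.738, 0.674, -0.0, 0.0]
force: [-0.7, 0.1, 4.0]
finger_gap: 0.262
10.525 [ 0.44288781 -0.18815181  0.08411656] [-0.71418426  0.08752534  4.00434493] [ 0.03160065  0.17897795 -0.0073405 ]
```

View pics/w8.png

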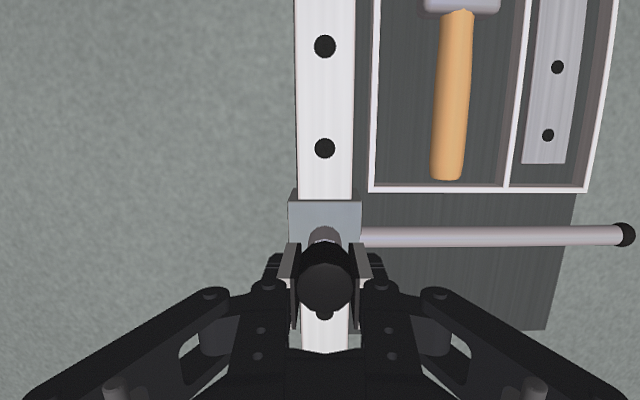

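The knob is between the pads (325,275), gap 0.262 (about 22 mm). Now I'll pull up 14 mm.

```bash
python3 -m inch '[0,0,0.5,0,0,0,0.5,0,0,0,0.4,0,0,0,0,0,0,0,0,0]' - 60; python3 -c "
from h import *
s=manip.sense();print(s['t'],s['tcp_pos'],s['force'],s['finger_gap'])
p,d=optics.snapshot('wrist');cv2.imwrite('pics/w9.png',p[:,:,::-1])
p,d=optics.snapshot('side');cv2.imwrite('pics/s9.png',cv2.resize(p[130:250,270:430,::-1],None,fx=5,fy=5,interpolation=2))"
```

```text
t: 11.2
tcp_pos: [0.4429, -0.1881, 0.0972]
tool_rot: [0.739, 0.674, -0.0, 0.0]
force: [0.8, -1.7, -7.5]
finger_gap: 0.259
11.2 [ 0.44286526 -0.18808815  0.09721045] [ 0.78080866 -1.70685162 -7.46985262] 0.2591120622998013
```

View pics/w9.png

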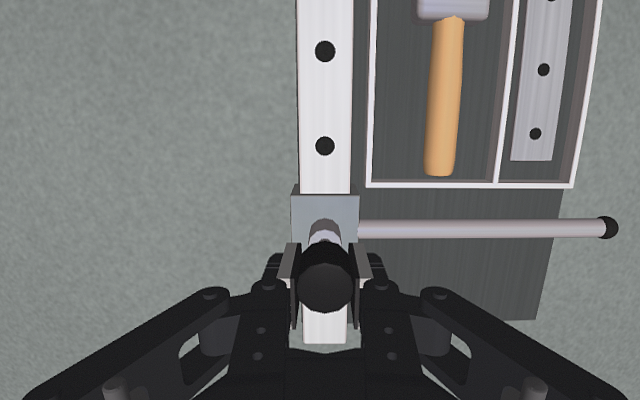

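Lift is 13 mm and the spring force is 7.5 N, so the pin is free. Now I'll slide 50 mm along the rail.

```bash
python3 -m inch '[0.05,0.5,0,0,0.05,0.5,0,0,0.05,0.5,0,0,0.05,0.5,0,0,0.05,0.5,0,0,0.05,0.5,0,0,0.05,0.5,0,0,0.04,0.5,0,0,0.04,0.5,0,0,0.03,0.48,0,0,0,0,0,0,0,0,0,0]' - 60; python3 -c "
from h import *
s=manip.sense();print(s['t'],s['tcp_pos'],s['force'],s['ft_torque'],s['finger_gap'])
print((s['tcp_pos']-np.array([.44287,-.1881,.0972]))[:2]@np.array([.0914,.9958]))
p,d=optics.snapshot('wrist');cv2.imwrite('pics/w10.png',p[:,:,::-1])
p,d=optics.snapshot('side');cv2.imwrite('pics/s10.png',cv2.resize(p[130:250,270:430,::-1],None,fx=5,fy=5,interpolation=2))"
```

```text
t: 12.8
tcp_pos: [0.4475, -0.1376, 0.0973]
tool_rot: [0.739, 0.674, 0.0, -0.0]
force: [2.6, 2.7, -7.3]
finger_gap: 0.26
12.8 [ 0.44746428 -0.1375806   0.09728508] [ 2.59380127  2.72060654 -7.28038054] [ 0.27344022 -0.44081453  0.02214826] 0.26032799606303475
0.050727136705632885
```

View pics/w10.png

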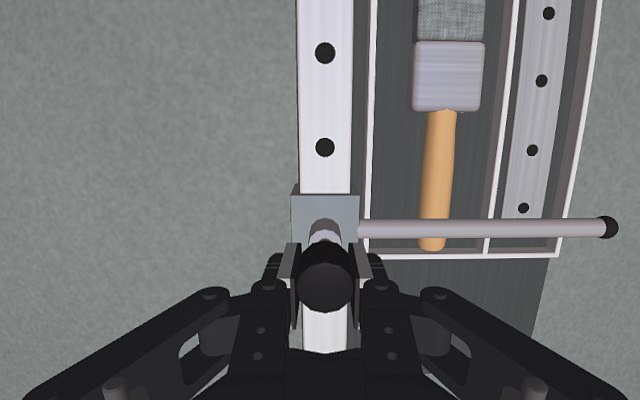

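View pics/s10.png

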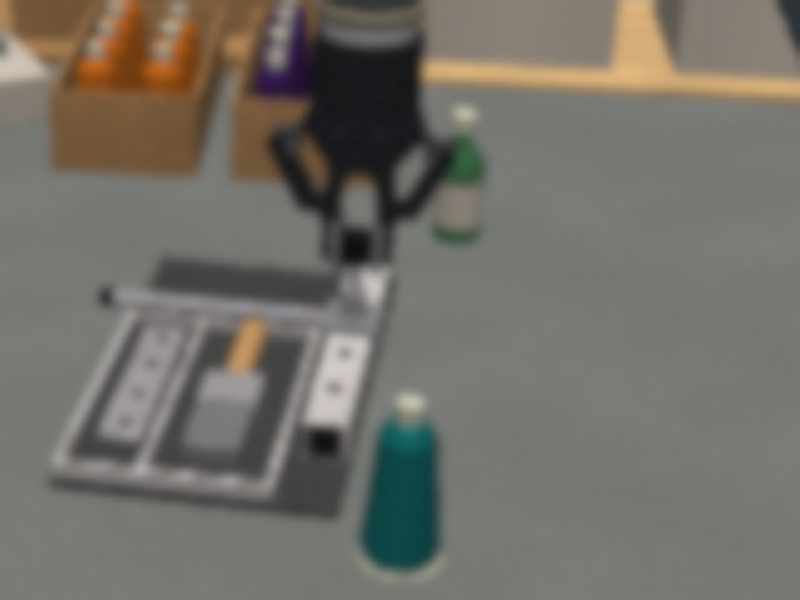

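The bar now lies over the handle (row 228 versus handle end at 250). The next hole's pixel (325,147) matches the earlier spacing to about 1 px, and the travel is 50.7 mm. I'll nudge back 0.5 mm and lower.

```bash
python3 -m inch '[-0.03,-0.05,0,0,0,0,-0.3,0,0,0,-0.3,0,0,0,0,0]' - 60;python3 -m inch '[0,0,-0.3,0,0,0,-0.3,0,0,0,0,0]' - 60; python3 -m inch '[0,0,-0.2,0,0,0,0,0,0,0,0,0]' - 60; python3 -c "
from h import *
s=manip.sense();print(s['t'],s['tcp_pos'],s['force'],s['ft_torque'],s['finger_gap'])
print((s['tcp_pos']-np.array([.44287,-.1881,.0972]))[:2]@np.array([.0914,.9958]))
p,d=optics.snapshot('wrist');cv2.imwrite('pics/w11.png',p[:,:,::-1])
"
```

```text
t: 13.4
tcp_pos: [0.4473, -0.1388, 0.0911]
tool_rot: [0.739, 0.674, 0.0, 0.0]
force: [3.3, 1.1, -6.1]
finger_gap: 0.261
t: 13.78
tcp_pos: [0.4473, -0.1388, 0.0852]
tool_rot: [0.739, 0.674, 0.0, 0.0]
force: [4.0, 2.2, -5.5]
finger_gap: 0.259
t: 14.15
tcp_pos: [0.4474, -0.1389, 0.0841]
tool_rot: [0.738, 0.674, 0.0, 0.001]
force: [1.9, 1.3, 6.2]
finger_gap: 0.258
14.15 [ 0.44735064 -0.13889855  0.0841154 ] [1.9028323  1.34741535 6.18091025] [ 0.2329666  -0.267496    0.00595733] 0.2577938216264118
0.04940433291604937
```

View pics/w11.png

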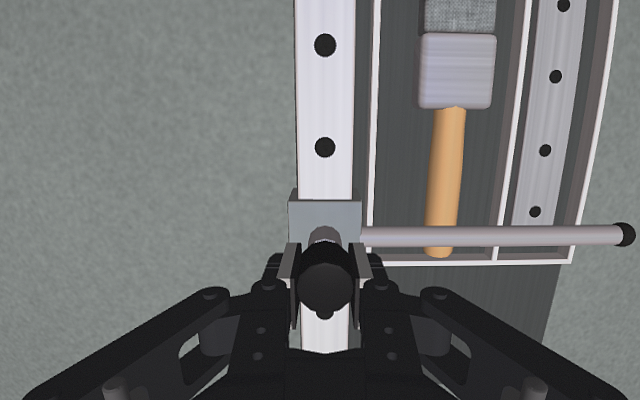

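The TCP is back at z = 0.0841, the same as at the grasp with the pin home. The force flipped from −5.5 to +6.2 N, so the pin is bottomed. The wrist picture matches the pin-home one (knob at (325,277), hole at (325,147)), with the bar over the handle. One last look at the whole scene.

```bash
python3 -m inch '[0,0,0,0,0,0,0,0]' - 60; python3 -c "
from h import *
p,d=optics.snapshot('scene');cv2.imwrite('pics/sc12.png',p[:,:,::-1])"
```

```text
t: 14.45
tcp_pos: [0.4473, -0.1389, 0.0841]
tool_rot: [0.738, 0.674, 0.0, 0.001]
force: [2.4, 1.8, 5.4]
finger_gap: 0.261
```

View pics/sc12.png

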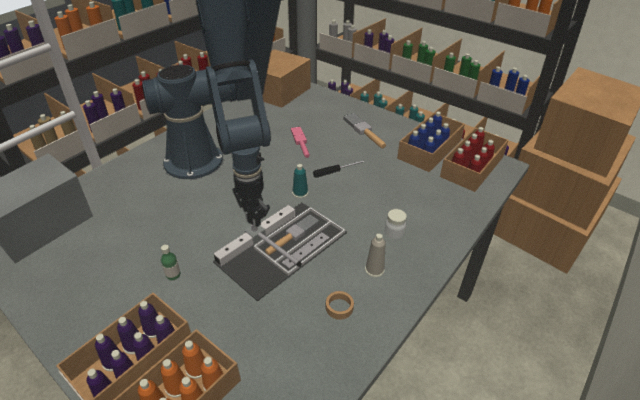

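The brush is in the wide bay at (285,238) with the bar over its handle. All the bystanders are at their earlier pixels, and the gripper holds the knob.

```bash
python3 -c "
from station import job
print(job.sign_off())"
```

```text
the job is handed in; nothing more can be done
None
```

I packed the caddy and handed the job in at about 14.5 s of the 51 s allowed; the sign-off gives no verdict. The small wooden-handled brush lies flat and released in the wide bay, with its bristles away from the bar. I then pulled the plunger, slid the keeper to the next hole, and lowered the pin home with the knob still gripped.

**Last checks:**
- **Pin:** the TCP was back at its pin-home height of 84.1 mm. The vertical force had flipped from −5.5 N (spring pulling down) to +6 N, so the plunger was bottomed.
- **Keeper:** the tool moved about 49.4 mm along the rail against a nominal 50 mm, which is within the pin's play.
- **Bar:** before the slide I measured the handle end 30 mm beyond the bar, so the bar should now reach about 20 mm over the handle. The last pictures show it over the handle.
- **Grip:** the finger gap was steady at 0.26 on the knob.
- **Bystanders:** the last scene picture shows them at their earlier places.

**Small disagreements:**
- The bay centre from the scene and wrist views differed by about 3 mm. I corrected the sideways part from a closer view before placing the brush.
- The slide first overshot to 50.7 mm, so I moved it back before lowering the pin.
- The fingertips pressed the table with about 6 N while closing on the brush.

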